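# Close up the paint box

### The job

Close up the wooden paint box for the day, using only your fingertips: push both drawers fully home, flush with the front of the box, and push the stiff lid over until it lies fully shut. Take hold of nothing (do not grip the knobs), do not lift the box or shove it along the table, and leave the jars, brushes and other things around it where they are.

Things in the scene. Friction and masses are not known exactly. Their poses are not given: they have to be found in the camera images.
- paintbox: wooden paint box standing loose on the table, about 4 kg, 170 mm deep (its x), 300 mm wide (its y), 80 mm high without the lid. Origin: centre of its underside; z up; its front, with the two drawers, faces its -x (towards the robot, turned by up to 0.3 rad). The tray on top, under the lid, holds paint tubes that stay below the rim. A push on it of more than about 20 N may make it slide
- wide_drawer (a joint): the wide drawer, on the box's left (+y) half, its front 168 mm wide and 38 mm high: opening in m, 0 is shut with its front flush with the box front, grows as it comes out along the box's -x (up to 0.10). It slides with about 1 N of friction and stays where it is left; a firm stop at 0
- wide_knob (a point): middle of the wide drawer's brass knob: a cylinder along the box's x, 20 mm in diameter, 18 mm long, centred on the drawer front, its axis 29 mm above the table. This point lies 9 mm out from the drawer front and 9 mm behind the knob's flat end; it moves with the drawer, and with the drawer shut it is at (-94, 56, 29) mm in the box's frame. Axes as the box's
- narrow_drawer (a joint): the narrow drawer, on the box's right (-y) side, its front 102 mm wide and 38 mm high: opening in m, as for the wide drawer
- narrow_knob (a point): middle of the narrow drawer's knob, the same knob as on the wide drawer; with the drawer shut it is at (-94, -89, 29) mm in the box's frame
- lid (a joint): the box's lid, a plain wooden board 170 mm x 300 mm, 8 mm thick, without a handle, hinged along the box's rear (+x) top edge: angle in rad, 0 is shut and lying on the box, 1.57 is standing upright (limit 1.75). It starts standing open, leaning somewhat towards the robot. Its hinge is stiff: it stays where it is left, and needs about 2 to 3 N at its free edge to move; a firm stop at 0
- lid_hinge (a point): middle of the lid's hinge line, on the underside of the board, at (85, 0, 80.5) mm in the box's frame; the hinge line runs along the box's y. The point turns with the lid: its -x axis runs along the board to the free edge, its z axis points out of the board's outer face (up when the lid is shut, away from the robot when it stands open)
- lid_edge (a point): middle of the lid's free edge on its outer face: 170 mm along the board from the hinge line and 8 mm out (the board's thickness)
- brush_tin: metal tin with four paint brushes standing in it, 68 mm across, 232 mm high, beside the box on its left. Loose, bystander: leave it alone. Origin: centre of its underside
- turps_bottle: amber glass bottle, 60 mm across, 170 mm high, beside the box on its right. Loose, bystander: leave it alone. Origin: centre of its underside
- ink_pot: small glass jar with a black cap, 44 mm across, 45 mm high, just off the front right corner of the box, next to the narrow drawer. Loose, bystander: leave it alone. Origin: centre of its underside
- gesso_jar: white jar with a black cap, 72 mm across, 80 mm high, front left of the box. Loose, bystander: leave it alone. Origin: centre of its underside
- rinse_cup: white ceramic cup, 72 mm across, 80 mm high, front right of the box. Loose, bystander: leave it alone. Origin: centre of its underside
- flat_brush: paint brush about 200 mm long lying flat on the table, to the left of the box, beyond the jars. Loose, bystander: leave it alone. Origin at its underside, its length along its x
- varnish_can: steel can, 66 mm across, 110 mm high, left of the box towards the back. Loose, bystander: leave it alone. Origin: centre of its underside

How it is judged:
By the outcome, as a careful person would: the job done as asked, in the order asked, and still so for the second after the job is handed in, with the robot touching nothing.
It also fails if it takes over 61 s, if anything falls off the work surface, if the arm or the gripper's body presses on something with over 40 N, if the wrist force passes 120 N, or if a joint passes its speed limit or range.

### The arm

A 7-joint arm with a two-finger parallel gripper is mounted at the origin on the work surface. World frame = base frame: x ahead of the robot, y to its left, z up, the work surface at z = 0. Lengths are in mm, angles in rad, forces in N, time in s.
With the tool pointing down it reaches from about 400 to 900 mm from the base axis. Payload 5.6 kg.
Tool frame: the origin (TCP) lies midway between the tips of the shut fingers; the grasp point (between the pads) lies 19 mm behind it; x points along the fingers, y is the direction in which the jaws open and shut, and the axes are right-handed (so a half turn about x gives the same grasp; the last joint's range is limited). The gripper opens to 92 mm and grips with 3 to 60 N. Pads are 20 mm wide; open, the fingers measure 128 mm over their backs; the gripper's body (75 mm by 189 mm) begins 69 mm behind the grasp point.
Start: joints at [-1.206, 0.468, -0.012, 1.603, 0.006, 1.071, -0.056], TCP at [257.824, 596.687, 214.592] pointing down, gripper open.
Joint ranges: [-2.53, 2.53], [-0.31, 2.02], [-1.57, 1.55], [0.28, 2.44], [-1.29, 4.43], [0.15, 1.84], [-2.92, 2.92]. Speed limits (rad/s): [2.57, 2.57, 3.14, 3.14, 3.14, 3.14, 3.14].

### API

Orientations are given as a rotation vector (axis times angle).
In Python, from cell import robot, grip, kin, viewer gives the robot as it stands. Calls block until the motion is done:
- robot.movep(position, orientation): joint-space move of the TCP to a pose.
- robot.servo_line(position, feed=150, rotation=None): straight line of the TCP; rotation=None keeps the orientation; feed is the mean speed in mm/s.
- robot.goto_joints(angles): joint-space move.
- grip(opening, newtons=None): opening from 0.0 (shut) to 1.0 (fully open); newtons is the grip in N (None keeps the last); returns when the fingers have stopped.
- robot.hold(seconds).
- kin.ik(position, orientation): joint angles nearest the present ones, or None.
- robot.observe(): the state.
- viewer.read_camera(name): name is "scene" or "top" or "wrist"; returns the picture (480x640x3 uint8, red, green, blue); there is no depth.
- viewer.camera_info(name): a dict with "camera_matrix" (3x3 intrinsics, pixels), "R" (3x3) and "t" (3): a world point X has camera coordinates R X + t. Camera axes: x right, y down, z forward; pixel columns grow to the right and rows downward; lengths in mm; the calibration is good to about 2 mm. A picture is of the moment at which its call begins: read the wrist's pose just before it. camera_info takes no time and is no camera call; for the wrist camera it gives the pose at the moment of the call.
A pose or a line that the arm cannot do raises robot.IKError and nothing moves.
- robot.job_done(): hands the job in, once; it reports no verdict.
Trained networks look in the newest picture that a camera, given by its name, has taken for a name from the list of things; names that differ only in an ending like _2 or _b are one class to them, and where a whole thing is asked for, a point or a joint stands for the part that bears it (a point fixed in the world has none). Each returns a list of dicts, best first, with "confidence" (0 to 1); they miss things now and then, are a little off and sometimes report something else, mostly with a low value. They report only what shows in the picture. A call takes as long as a camera call.
- viewer.silhouettes(name, camera): "mask" (480x640 bool, what is visible of it).
- viewer.pinpoint(name, camera): "at" ([x, y, z] in mm, in the coordinates of the camera as it stood for that picture, good to about 4 mm: a listed point, or the origin of a listed thing).
The state is a dict: "t": time; "joints": joint angles; "joint_velocities": joint speeds; "joint_torque": joint torques, N m; "tcp_pos": TCP position; "tcp_rot": TCP orientation; "contact_force": force on the tool from outside, world axes, zero at the start; "wrist_torque": the same for the moment, N m; "grip_width": opening from 0.0 (shut) to 1.0 (fully open).
Only numpy, scipy, OpenCV 4.12 (cv2) and the standard library are available. Lean on these libraries where they do the work, as an engineer would, in place of code of your own. Each camera call takes 0.05 s, during which the arm holds its last target.

## Working session

There is one attempt and no reset: what is moved stays moved. The work goes in short steps, each a Python script; the robot and the scene stay as the last script left them, time stands still between calls to the robot, and variables do not carry over. Pictures are saved under pics/ and viewed, and the job is handed in when it is done.

```bash
mkdir -p pics; ls; cat > h.py <<'E'
import numpy as np, cv2
from cell import robot, grip, kin, viewer
from scipy.spatial.transform import Rotation as R
def save(name,fn):
    im=viewer.read_camera(name); cv2.imwrite('pics/'+fn,cv2.cvtColor(im,cv2.COLOR_RGB2BGR)); return im
def w(cam,p):
    i=viewer.camera_info(cam); return np.array(i['R']).T@(np.array(p)-np.array(i['t']).ravel())
E
python3 - <<'E'
from h import *
np.set_printoptions(precision=1,suppress=True)
for c in ['scene','top']:
    save(c,c+'0.png')
    for n in ['paintbox','wide_knob','narrow_knob','lid_hinge','lid_edge','brush_tin','turps_bottle','ink_pot','gesso_jar','rinse_cup','varnish_can','flat_brush']:
        r=viewer.pinpoint(n,c)
        print(c,n,[(w(c,d['at']),round(d['confidence'],2)) for d in r[:2]])
print(robot.observe())
E
```

```text
pics
scene paintbox [(array([613.9,  -9.1,  -2.8]), 0.61), (array([691.4,  14.1,  79.9]), 0.29)]
scene wide_knob [(array([458.9,   4.8,  27.1]), 0.92)]
scene narrow_knob [(array([ 502.7, -133.4,   28.1]), 0.82)]
scene lid_hinge [(array([688.4,  16.5,  81.6]), 0.6)]
scene lid_edge [(array([638.7,   2.4, 242.9]), 0.77)]
scene brush_tin [(array([534.8, 216.7,  -6.1]), 0.62), (array([639.6,  -0.4, 242.8]), 0.29)]
scene turps_bottle [(array([ 702.5, -243.5,   -0.5]), 0.63)]
scene ink_pot [(array([ 500.4, -236.5,   -0.6]), 0.71), (array([609.4, -10.9,  -2.9]), 0.47)]
scene gesso_jar []
scene rinse_cup [(array([ 615. , -251.2,    1.6]), 0.67)]
scene varnish_can [(array([625.6, 243.9,   2.4]), 0.77), (array([ 614.8, -248.9,    0.6]), 0.43)]
scene flat_brush [(array([434.3, 288.7,   0.7]), 0.45)]
top paintbox [(array([607.7, -10.8,   2.6]), 0.71), (array([ 507.6, -234. ,   -0.7]), 0.68)]
top wide_knob [(array([626.8, 240.9,   4.9]), 0.6), (array([454. ,   1.1,  32.1]), 0.56)]
top narrow_knob [(array([ 503. , -132.2,   29.5]), 0.78), (array([425.7, 193.6,   4.4]), 0.57)]
top lid_hinge [(array(
[... 209 characters left out ...]
rray([ 507.3, -231.7,   -0.5]), 0.56)]
top gesso_jar [(array([427.4, 193.7,   3.7]), 0.76)]
top rinse_cup [(array([ 617.9, -251.2,   -1.5]), 0.81)]
top varnish_can [(array([625.2, 241. ,   1. ]), 0.58)]
top flat_brush [(array([433. , 286.5,   3.3]), 0.87), (array([606.5,  -9.9,   2.8]), 0.34)]
{'t': 1.3, 'joints': array([-1.2,  0.5, -0. ,  1.6,  0. ,  1.1, -0.1]), 'joint_velocities': array([ 0., -0., -0.,  0., -0.,  0.,  0.]), 'joint_torque': array([  0. , -52. ,  -0. , -24.4,  -0.1,   0. ,   0. ]), 'tcp_pos': array([257.8, 596.7, 214.6]), 'tcp_rot': array([ 0.3,  1.5, -0.3]), 'contact_force': array([-0.1, -0.2,  0. ]), 'wrist_torque': array([-0., -0., -0.]), 'grip_width': 0.997482413050488}
```

View images.

View pics/scene0.png

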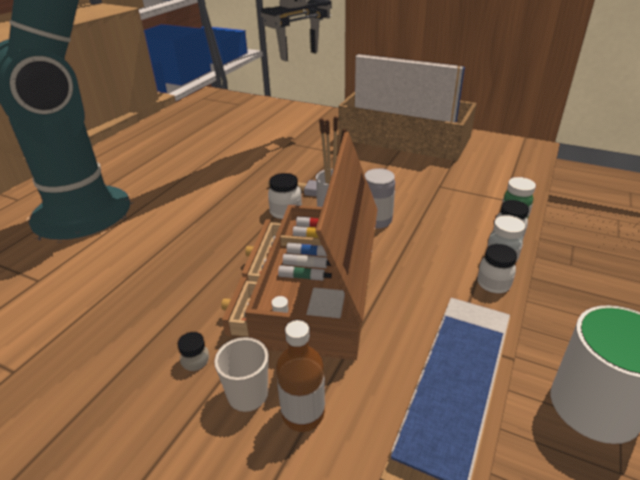

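View pics/top0.png

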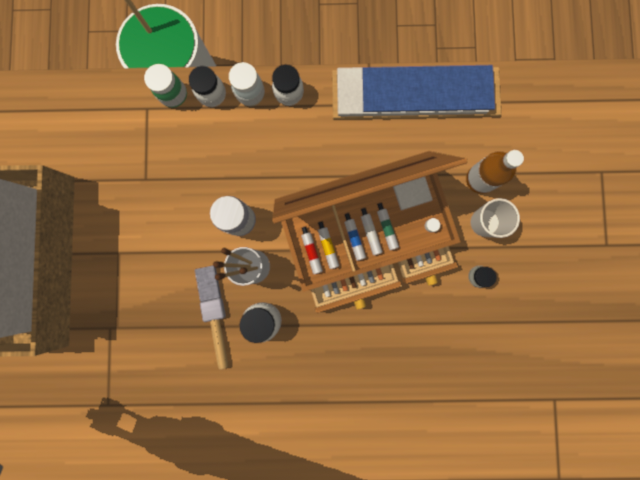

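```bash
cat > fit.py <<'E'
from h import *
from scipy.optimize import least_squares
def bx(P,p):
    x,y,a=P[:3]; c,s=np.cos(a),np.sin(a)
    p=np.atleast_2d(p); return np.c_[x+c*p[:,0]-s*p[:,1], y+s*p[:,0]+c*p[:,1], p[:,2]]
def pts(P):
    x,y,a,d1,d2,th=P
    return bx(P,[[0,0,0],[-94-d1,56,29],[-94-d2,-89,29],[85,0,80.5],[85-170*np.cos(th)+8*np.sin(th),0,80.5+170*np.sin(th)+8*np.cos(th)]])
def proj(cam,X):
    i=viewer.camera_info(cam); c=np.atleast_2d(X)@np.array(i['R']).T+np.array(i['t']).ravel(); c=c@np.array(i['camera_matrix']).T; return c[:,:2]/c[:,2:]
def wire(P):
    x,y,a,d1,d2,th=P
    L=[]
    def quad(q,close=True):
        W=bx(P,q); L.append(np.vstack([W,W[:1]]))
    for z in (0,80): quad([[-85,-150,z],[85,-150,z],[85,150,z],[-85,150,z]])
    for d,yc,wd in((d1,56,168),(d2,-89,102)):
        quad([[-85-d,yc-wd/2,10],[-85-d,yc+wd/2,10],[-85-d,yc+wd/2,48],[-85-d,yc-wd/2,48]])
    for o in (0,8):
        f=lambda r:[85-r*np.cos(th)+o*np.sin(th),80.5+r*np.sin(th)+o*np.cos(th)]
        A=f(0);B=f(170); quad([[A[0],-150,A[1]],[A[0],150,A[1]],[B[0],150,B[1]],[B[0],-150,B[1]]])
    return L
def draw(cam,P,fn,im=None,scale=1,crop=None):
    if im is None: im=viewer.read_camera(cam)
    im=cv2.cvtColor(im,cv2.COLOR_RGB2BGR); s=3
    im=cv2.resize(im,None,fx=s,fy=s)
    for l in wire(P): cv2.polylines(im,[np.int32(np.round((proj(cam,l)+.5)*s))],True,(0,255,0),1)
    x0,y0,x1,y1=crop; cv2.imwrite('pics/'+fn,im[y0*s:y1*s,x0*s:x1*s])
E
python3 - <<'E'
from fit import *
obs=[np.array(o) for o in ([[613.9,-9.1,-2.8],[458.9,4.8,27.1],[502.7,-133.4,28.1],[688.4,16.5,81.6],[638.7,2.4,242.9]],[[607.7,-10.8,2.6],[454,1.1,32.1],[503,-132.2,29.5],[686.3,13.1,82.7],[642.6,4.4,243.4]])]
r=least_squares(lambda P:np.concatenate([(pts(P)-o).ravel() for o in obs]),[610,-10,.27,40,40,1.23],x_scale=[1,1,.01,1,1,.01])
P=r.x; print(P, np.abs(r.fun).max()); np.save('P.npy',P)
draw('top',P,'ov_top.png',crop=(250,120,500,310))
draw('scene',P,'ov_sc.png',crop=(200,130,400,330))
i=viewer.camera_info('top'); print(i)
E
```

```text
[ 6.08051967e+02 -8.77768442e+00  2.95145480e-01  4.76353354e+01
  4.27285089e+01  1.22402059e+00] 5.848033073739998
{'camera_matrix': array([[434.54148654,   0.        , 326.07853627],
       [  0.        , 434.54148654, 233.9160494 ],
       [  0.        ,   0.        ,   1.        ]]), 'R': array([[-0.01595813, -0.99983762, -0.00837068],
       [-0.99647459,  0.01659295, -0.0822379 ],
       [ 0.08236344,  0.0070288 , -0.99657757]]), 't': array([ 75.96755332, 590.34280185, 825.72855711])}
```

```bash
ls -la pics
```

```text
total 1500
drwxr-xr-x 2 agent agent   4096 Dec  7 05:41 .
drwxr-xr-x 3 agent agent   4096 Dec  7 05:41 ..
-rw-r--r-- 1 agent agent 394803 Dec  7 05:41 ov_sc.png
-rw-r--r-- 1 agent agent 387372 Dec  7 05:41 ov_top.png
-rw-r--r-- 1 agent agent 414519 Dec  7 05:40 scene0.png
-rw-r--r-- 1 agent agent 322160 Dec  7 05:40 top0.png
```

View pics/ov_top.png

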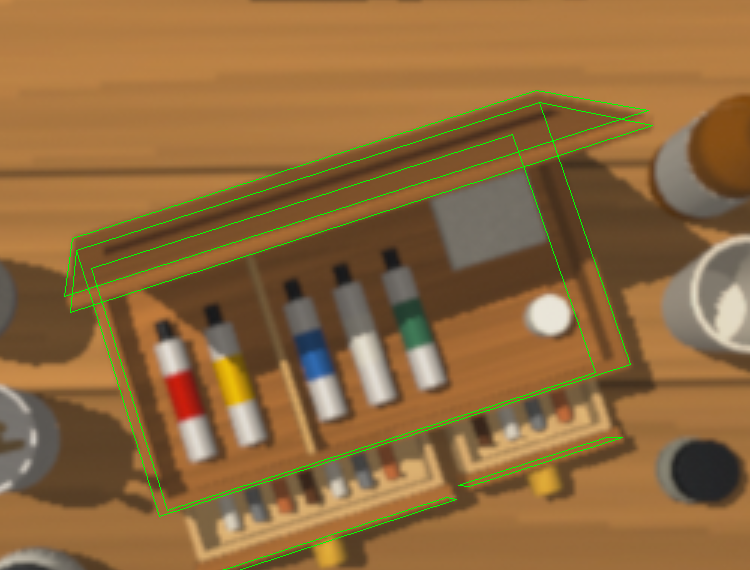

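View pics/ov_sc.png

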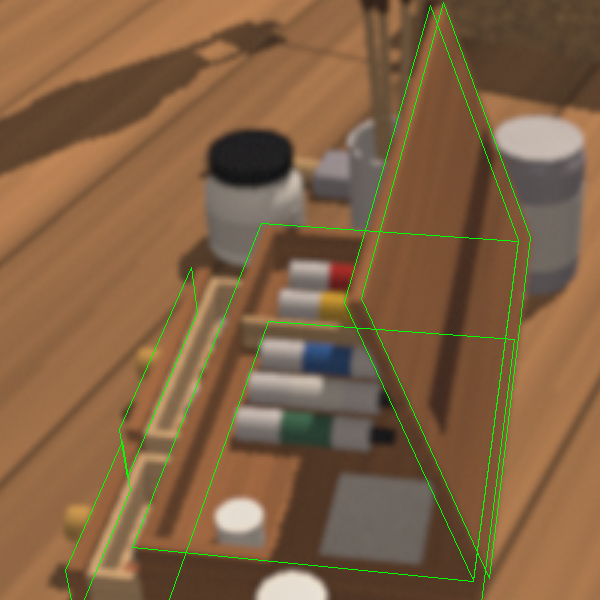

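```bash
cat >> fit.py <<'E'
P=np.load('P.npy') if __import__('os').path.exists('P.npy') else None
def ori(P,flip=False):
    a=P[2]; c,s=np.cos(a),np.sin(a); f=-1 if flip else 1
    return R.from_matrix(np.array([[0,0,-1],[-s*f,c*f,0],[c*f,s*f,0]]).T).as_rotvec()
def st(): 
    o=robot.observe(); return o
E
python3 - <<'E'
from fit import *
np.set_printoptions(precision=2,suppress=True)
x,y,a,d1,d2,th=P
for fl in (0,1):
  for q in ([-94-d1-9-10-30,56,16],[-113,56,16],[-113,-89,16],[-94-d2-9-40,-89,16],[-94-d1-50,56,350],[80,0,320],[75,0,215],[-55,0,88]):
    print(fl,kin.ik(bx(P,q)[0],ori(P,fl)))
E
```

```text
0 [-0.14  0.43  0.09  2.3  -0.1   0.41  1.9 ]
0 [-0.16  0.51  0.08  2.13 -0.08  0.5   1.84]
0 [ 0.03  0.58  0.18  2.   -0.18  0.58  2.2 ]
0 [ 0.1   0.51  0.17  2.15 -0.17  0.5   2.27]
0 [-0.6  -0.13  0.5   1.99  0.06  1.27  1.74]
0 [-0.26  0.46  0.28  1.4  -0.12  1.3   1.89]
0 [-0.21  0.52  0.21  1.53 -0.11  1.1   1.89]
0 [-0.18  0.48  0.21  1.94 -0.14  0.73  1.98]
1 [-0.51  0.48  0.54  2.32 -0.56  0.46 -0.79]
1 [-0.49  0.55  0.49  2.15 -0.49  0.54 -0.91]
1 [-0.24  0.63  0.53  2.02 -0.53  0.63 -0.63]
1 [-0.29  0.59  0.66  2.17 -0.67  0.59 -0.41]
1 [-0.87 -0.18  0.73  2.    0.12  1.27 -1.46]
1 [-0.54  0.51  0.71  1.42 -0.33  1.33 -1.09]
1 [-0.54  0.59  0.71  1.56 -0.41  1.15 -1.02]
1 [-0.52  0.54  0.65  1.96 -0.46  0.78 -0.88]
```

Unflipped orientation works everywhere. First, the wide drawer.

```bash
cat >> fit.py <<'E'
def push(P,yb,x0,x1,z=16,coarse=4,fmax=6):
    """push along box x from x0 to x1 (TCP box x) till the force along box -x exceeds fmax"""
    b=np.array([np.cos(P[2]),np.sin(P[2]),0]); f0=st()['contact_force']@b; xx=x0; log=[]
    while xx<x1:
        step=coarse if xx<-120 else 1
        xx=min(xx+step,x1)
        robot.servo_line(bx(P,[xx,yb,z])[0],feed=40 if step>1 else 15)
        o=st(); f=f0-o['contact_force']@b
        log.append((round(xx,1),round(float(f),1)))
        if f>fmax: break
    print(log, 't',o['t']); return xx
E
python3 - <<'E'
from fit import *
x,y,a,d1,d2,th=P
grip(0.0)
p=st()['tcp_pos'].copy(); p[2]=330; robot.servo_line(p,feed=250)
x0=-94-d1-9-10-22
robot.movep(bx(P,[x0,56,150])[0],ori(P)); print(st()['t'])
robot.servo_line(bx(P,[x0,56,16])[0],feed=150); print(st()['t'],st()['contact_force'])
save('wrist','w1.png')
draw('top',P,'t1.png',crop=(250,120,500,310))
E
```

```text
5.675
6.7167 [-0.22755789 -0.58716834  0.21106999]
```

View pics/w1.png

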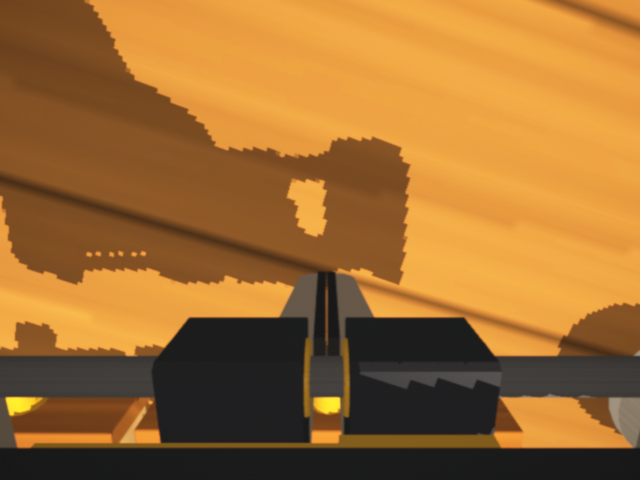

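View pics/t1.png

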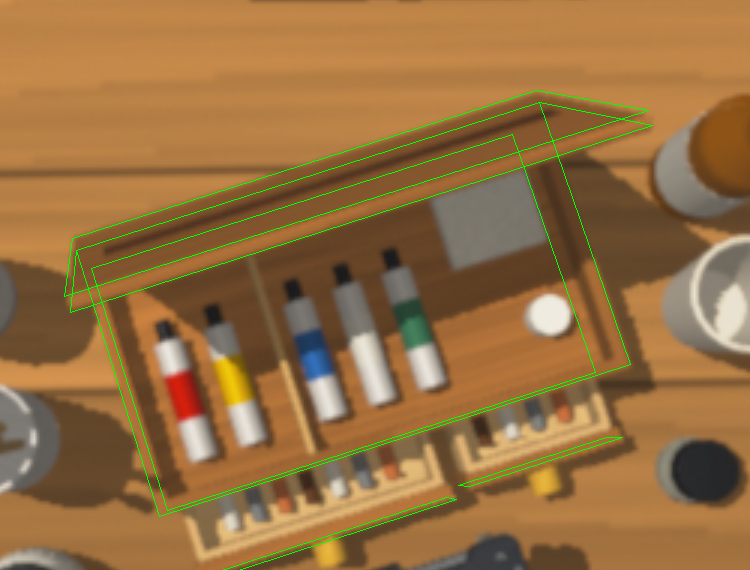

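The wrist view shows the wide knob at about (328, 403), in line with the shut fingers at about (326, 350). In the top view nothing has moved. Pushing now.

```bash
python3 - <<'E'
from fit import *
x,y,a,d1,d2,th=P
x0=-94-d1-9-10-22
xe=push(P,56,x0,-104)
draw('top',P,'t2.png',crop=(250,120,500,310))
E
```

```text
[(np.float64(-178.6), 0.4), (np.float64(-174.6), 0.3), (np.float64(-170.6), -0.6), (np.float64(-166.6), 0.1), (np.float64(-162.6), 0.0), (np.float64(-158.6), 0.5), (np.float64(-154.6), 0.7), (np.float64(-150.6), -0.4), (np.float64(-146.6), 0.5), (np.float64(-142.6), 0.9), (np.float64(-138.6), -0.2), (np.float64(-134.6), -0.5), (np.float64(-130.6), 0.2), (np.float64(-126.6), 0.3), (np.float64(-122.6), -0.2), (np.float64(-118.6), 0.1), (np.float64(-117.6), -0.3), (np.float64(-116.6), 1.3), (np.float64(-115.6), 0.9), (np.float64(-114.6), 0.5), (np.float64(-113.6), 0.2), (np.float64(-112.6), 2.9), (np.float64(-111.6), 5.7), (np.float64(-110.6), 7.9)] t 12.8167
```

View pics/t2.png

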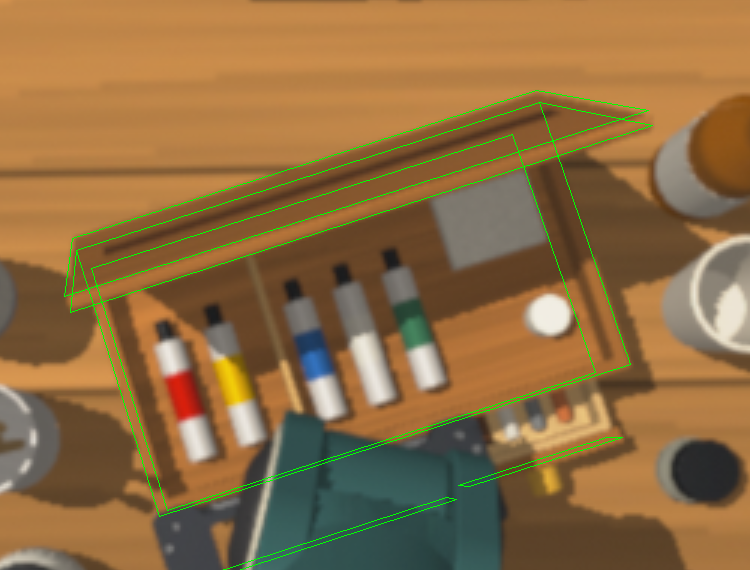

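The force rose at the expected place and the box stayed put. Next, the narrow drawer.

```bash
python3 - <<'E'
from fit import *
x,y,a,d1,d2,th=P
robot.servo_line(bx(P,[-176,56,16])[0],feed=150)
robot.servo_line(bx(P,[-176,-89,16])[0],feed=200); print(st()['t'])
xe=push(P,-89,-176,-104,coarse=8)
robot.servo_line(bx(P,[-170,-89,16])[0],feed=150)
robot.servo_line(bx(P,[-170,-89,200])[0],feed=250)
robot.movep(bx(P,[-50,-20,310])[0],ori(P))
robot.movep(bx(P,[95,0,300])[0],ori(P)); print(st()['t'],st()['contact_force'])
draw('top',P,'t3.png',crop=(250,120,500,310))
draw('scene',P,'s3.png',crop=(200,130,400,330))
for c in('top','scene'):
  for n in('wide_knob','narrow_knob','paintbox','lid_edge','lid_hinge'):
    r=viewer.pinpoint(n,c); print(c,n,[(w(c,d['at']).round(1),round(d['confidence'],2)) for d in r[:1]])
print(pts([x,y,a,0,0,th]).round(1))
E
```

```text
14.325
[(-168, 1.7), (-160, 1.5), (-152, 1.5), (-144, 1.2), (-136, 1.1), (-128, 1.4), (-120, 1.3), (-119, 1.9), (-118, 1.4), (-117, 2.3), (-116, 2.0), (-115, 1.3), (-114, 2.3), (-113, 5.5), (-112, 8.4)] t 18.775
21.575 [0.61015216 0.23984499 0.96989888]
top wide_knob []
top narrow_knob []
top paintbox []
top lid_edge []
top lid_hinge []
scene wide_knob [(array([424.6, 196.2,  -2.1]), 0.38)]
scene narrow_knob []
scene paintbox [(array([610.6, -10.2,  -4.3]), 0.76)]
scene lid_edge [(array([ 6.438e+02, -6.000e-01,  2.413e+02]), 0.89)]
scene lid_hinge [(array([691.4,  16.1,  79.5]), 0.95)]
[[ 608.1   -8.8    0. ]
 [ 501.8   17.5   29. ]
 [ 544.  -121.3   29. ]
 [ 689.4   15.9   80.5]
 [ 641.3    1.3  243.1]]
```

View pics/t3.png

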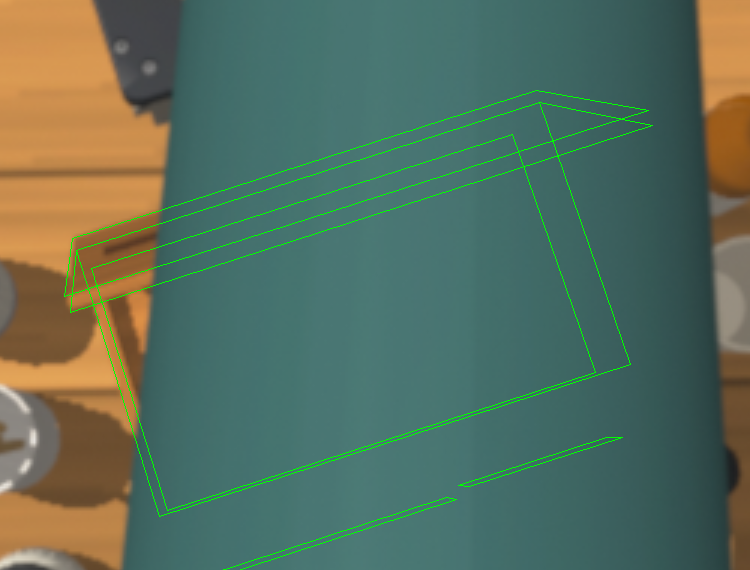

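View pics/s3.png

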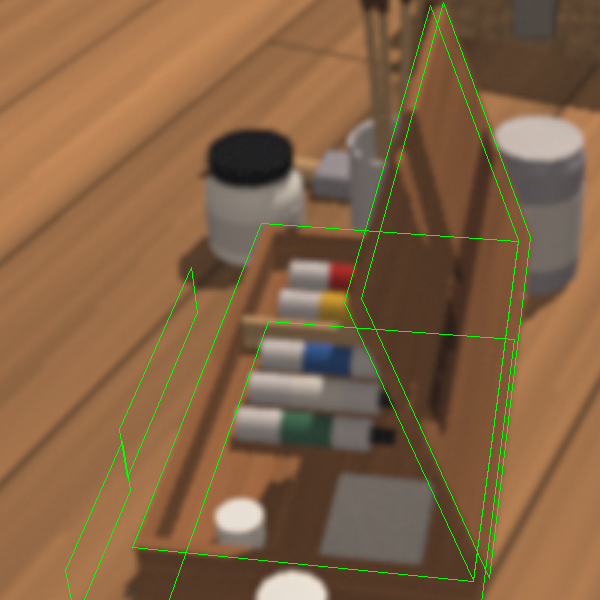

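Both drawers look shut in the scene view: the drawer trays left of the box front at about (190–130, 280–550) are gone, and the box still matches the wireframe. The arm is clear above and behind the lid, so I'll sweep it now.

```bash
cat >> fit.py <<'E'
def lidpose(P,th,r=145,g=0):
    return bx(P,[85-r*np.cos(th)+(8+g)*np.sin(th)+10,0,80.5+r*np.sin(th)+(8+g)*np.cos(th)])[0]
E
python3 - <<'E'
from fit import *
th=P[5]
p=lidpose(P,th,g=25)
q=p.copy(); q[2]=300; robot.servo_line(q,feed=150)
robot.servo_line(p,feed=120)
b=np.array([np.cos(P[2]),np.sin(P[2]),0]); f0=st()['contact_force']
log=[]
robot.servo_line(lidpose(P,th,g=6),feed=60)
for t in np.arange(th,0.12,-0.08):
    robot.servo_line(lidpose(P,t),feed=70)
    f=st()['contact_force']-f0; log.append((round(t,2),round(f@b,1),round(f[2],1)))
    if np.linalg.norm(f)>12: break
print(log,st()['t'])
save('scene','s4.png')
E
```

```text
[(np.float64(1.22), np.float64(0.7), np.float64(-0.8)), (np.float64(1.14), np.float64(0.9), np.float64(-1.0)), (np.float64(1.06), np.float64(0.0), np.float64(-0.2)), (np.float64(0.98), np.float64(0.1), np.float64(-1.0)), (np.float64(0.9), np.float64(-0.3), np.float64(0.4)), (np.float64(0.82), np.float64(0.5), np.float64(-0.9)), (np.float64(0.74), np.float64(0.5), np.float64(-0.7)), (np.float64(0.66), np.float64(0.1), np.float64(-0.9)), (np.float64(0.58), np.float64(-0.2), np.float64(-0.8)), (np.float64(0.5), np.float64(-0.3), np.float64(-0.6)), (np.float64(0.42), np.float64(0.1), np.float64(-0.2)), (np.float64(0.34), np.float64(0.3), np.float64(-0.5)), (np.float64(0.26), np.float64(0.3), np.float64(-0.7)), (np.float64(0.18), np.float64(1.1), np.float64(-0.6))] 28.0333
```

View pics/s4.png

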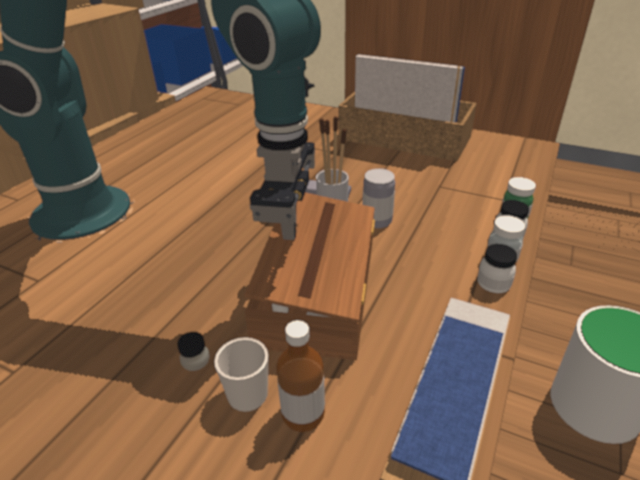

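The lid is following the fingertip and is almost down, with its front edge running from about (310, 197) to (272, 300). I'll finish by pressing down until the force shows the stop.

```bash
python3 - <<'E'
from fit import *
th=0.18
p=lidpose(P,.18); log=[]
f0=st()['contact_force'][2]
for t in np.arange(.15,-.1,-.015):
    robot.servo_line(lidpose(P,t),feed=25)
    f=st()['contact_force'][2]; log.append((round(float(t),3),round(float(f-f0),1)))
    if f-f0>10: break
print(log,st()['t'])
p=st()['tcp_pos'].copy(); print(p); p[2]=200; robot.servo_line(p,feed=150)
q=bx(P,[-50,300,0])[0]
robot.movep([257.8,596.7,330],[0.3,1.5,-0.3]); print(st()['t'])
Q=P.copy(); Q[3:]=0
draw('top',Q,'t5.png',crop=(250,120,500,310))
draw('scene',Q,'s5.png',crop=(200,130,400,330))
for c in('top','scene'):
  for n in('wide_knob','narrow_knob','paintbox','lid_edge','brush_tin','turps_bottle','ink_pot','gesso_jar','rinse_cup','varnish_can','flat_brush'):
    r=viewer.pinpoint(n,c); print(c,n,[(w(c,d['at']).round(1),round(d['confidence'],2)) for d in r[:1]])
print(pts(Q).round(1), st()['t'])
E
```

```text
[(0.15, 0.4), (0.135, 0.0), (0.12, 0.0), (0.105, 0.0), (0.09, 0.7), (0.075, 1.2), (0.06, 0.4), (0.045, 0.8), (0.03, 0.2), (0.015, -0.6), (0.0, 4.7), (-0.015, 22.8)] 31.1833
[560.52335539 -23.31877188  88.7302513 ]
34.5833
top wide_knob [(array([502.1,  16. ,  32. ]), 0.44)]
top narrow_knob [(array([ 545.5, -124.8,   31.3]), 0.45)]
top paintbox [(array([610.5, -10.9,   3.5]), 0.63)]
top lid_edge [(array([526.9, -30.6,  92. ]), 0.75)]
top brush_tin [(array([533.4, 214.5,   2.2]), 0.94)]
top turps_bottle [(array([ 699.7, -240. ,    3.3]), 0.9)]
top ink_pot [(array([ 506.6, -232.5,    3.8]), 0.81)]
top gesso_jar [(array([423.8, 196. ,   3.4]), 0.66)]
top rinse_cup [(array([ 614.5, -250.4,   -1.3]), 0.66)]
top varnish_can [(array([628.9, 239.3,   0.9]), 0.56)]
top flat_brush [(array([433.9, 285.5,   0.7]), 0.95)]
scene wide_knob []
scene narrow_knob [(array([ 7.028e+02, -2.452e+02,  6.000e-01]), 0.32)]
scene paintbox [(array([612.1,  -8.8,  -1.1]), 0.57)]
scene lid_edge [(array([525.9, -35.6,  89.6]), 0.8)]
scene brush_tin [(array([534.2, 215.3,  -2.6]), 0.71)]
scene turps_bottle [(array([ 702.5, -246.3,    1.7]), 0.86)]
scene ink_pot [(array([ 502.5, -234. ,   -4.1]), 0.63)]
scene gesso_jar [(array([426.4, 194.7,  -3.9]), 0.9)]
scene rinse_cup [(array([ 6.154e+02, -2.490e+02, -3.000e-01]), 0.56)]
scene varnish_can [(array([625. , 241.6,   2.2]), 0.82)]
scene flat_brush [(array([437.7, 289.9,  -1. ]), 0.78)]
[[ 608.1   -8.8    0. ]
 [ 501.8   17.5   29. ]
 [ 544.  -121.3   29. ]
 [ 689.4   15.9   80.5]
 [ 526.7  -33.5   88.5]] 35.7833
```

View pics/t5.png

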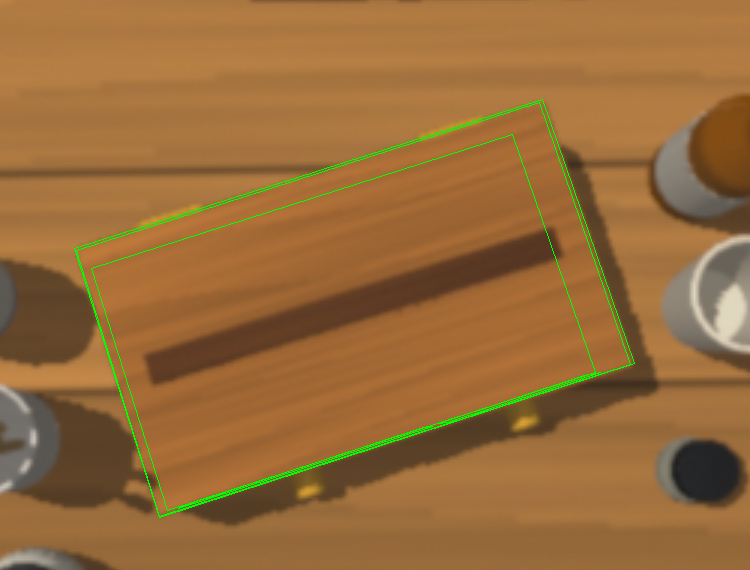

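View pics/s5.png

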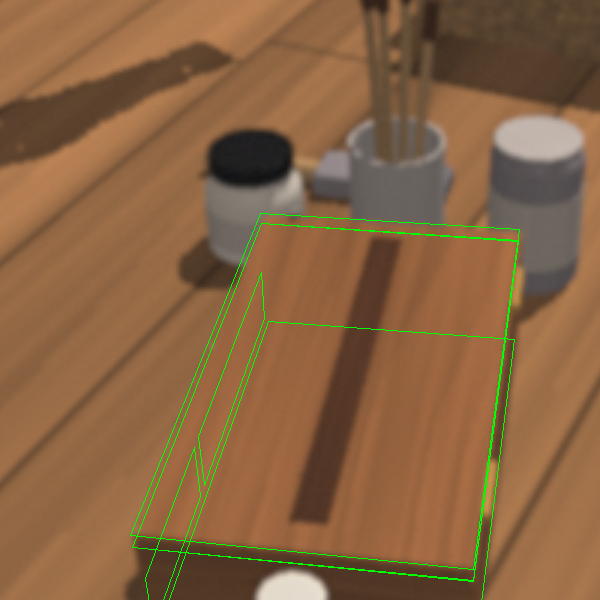

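```bash
python3 - <<'E'
from fit import *
print(st()['t'],st()['contact_force']); robot.job_done()
E
```

```text
35.7833 [ 0.46132026  0.60650027 -0.00989675]
the job is handed in; nothing more can be done
```

I pushed the wide drawer home, then the narrow one, and then swept the lid over from behind until it lay shut. All of it was done with the shut fingertips and nothing was gripped. I handed the job in at about 36 s of the allowed 61 s.

- **Drawers:** both reached a firm stop within about 1 mm of where a shut drawer should be, at about 8 N. The top camera puts both knobs within about 4 mm of their shut positions.
- **Lid:** it reached its stop at the shut angle. The top and scene cameras put its edge within about 4 mm of fully closed.
- **Box and bystanders:** the box still matches its first wireframe in both pictures. The other things are where they were, within the network's few millimetres of noise.

Some checks were weaker than others:

- **Lid force:** the last press downwards peaked at about 23 N, above my 10 N stopping threshold. The box did not visibly move.
- **Scene camera:** it could not confirm the knobs. It found no wide knob, and its narrow knob was a low-confidence false hit on the turps bottle.
- **Flushness:** I did not check it with a close-up picture. It rests on the stop force, the knob positions and the top view.

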